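Wake and zero the resin scale

ROBOT

A 7-joint arm with a two-finger parallel gripper is mounted at the origin on a cart in front of the work surface, level with it; the furniture and walls round the work are solid. World frame = base frame: x ahead of the robot, y to its left, z up, the work surface at z = 0. Lengths are in m, angles in degrees, forces in N, time in s.
With the tool pointing down it reaches from about 0.4 to 0.875 m from the base axis. Payload 6.5 kg.
Tool frame: the origin (TCP) lies at the centre of the arm's flange, where the gripper is bolted on; the fingertips stand 173 mm ahead of it and the grasp point (between the pads) lies manip.hold_point_z ahead of it (manip.hold_point_z is the distance from the TCP to the grasp point, in m); z points along the fingers, y is the line along which they close (so a half turn about z gives the same grasp; the last joint's range is limited). The gripper opens to 85 mm and grips with 20 to 120 N. Pads are 22 mm wide; open, the fingers measure 114 mm over their backs; the gripper's body (76 mm by 85 mm) begins 54 mm behind the grasp point. The pads swing forward as they close: fully open they stand 13 mm farther back than shut.
Start: joints at [-73.808, 30.733, -0.252, 88.115, 0.149, 61.152, -4.079], TCP at [0.222, 0.611, 0.405] pointing down, gripper open.
Joint ranges: [-154.64, 154.64], [-21.42, 123.67], [-72.66, 72.17], [13.99, 137.28], [-74.86, 254.86], [10.95, 109.41], [-158.01, 158.01]. Speed limits (degrees/s): [136.94, 136.94, 180, 180, 180, 180, 180].

INTERFACE

Orientations are given as a 3x3 rotation matrix whose columns are the frame's x, y, z axes.
In Python, from workcell import manip gives the robot as it stands.
- The arm moves only by the shell command python3 -m jog 'ROWS' [FORCE]. ROWS is JSON, a list of rows, each a list of 7 numbers: the shift along the tool's x, y, z in mm, then the turn, a rotation vector about the tool's x, y, z in rad, then the finger opening in mm, from 0 to 85.4. In form: [[dx, dy, dz, rx, ry, rz, fingers], ...]. A call has 1 to 5 rows; each row shifts and turns the commanded pose from where the row before left it, along the tool's axes as they then stand; what a row does not reach is not made up. A row lasts 1/10 s, in which the tool goes at most 50 mm and 8.59 degrees, less where a joint would pass 70% of its speed; a pose out of reach is approached as far as the arm can. A call is refused whole if a number of a shift passes 50 or a number of a turn 0.15, either way. A call with a gripper value outside its range is refused whole. The fingers move at their own pace and stop on an object; FORCE is the grip in N (left out, the last holds). Time passes only in rows, so rows that do not move let the fingers close. It gives the time, the measured TCP pose, the force, the opening and the grip force at its end, in the units of the state.
- manip.sense(): the state, without advancing time (a new reading comes with each control period).
- manip.camera(name): name is "side" or "top"; returns a dict with "img" (420x560x3 uint8, red, green, blue), "fx", "fy", "cx", "cy" (pixels), "rvec" (rotation vector, rad) and "tvec" (3), from world to camera coordinates, as OpenCV has them. Camera axes: x right, y down, z forward; pixel columns grow to the right and rows downward; lengths in m; the calibration is good to about 2 mm. A picture is of the moment at which its call begins. There is no depth.
- manip.hand_in(): hands the job in; it is judged then, once.
The state is a dict: "clock": time; "joints": joint angles; "dq": joint speeds; "joint_torque": joint torques, N m; "tcp_pos": TCP position; "orientation": TCP orientation; "contact_force": force on the tool from outside, world axes, zero at the start; "ft_torque": the same for the moment, N m; "finger_gap": finger opening in m; "finger_force": force on a finger pad.
Only numpy, scipy, OpenCV 4.12 (cv2) and the standard library are available. Lean on these libraries where they do the work, as an engineer would, in place of code of your own. Each camera call takes 0.05 s, during which the arm holds its last target. There are 200 camera calls.

TASK

Get the resin scale ready: with closed fingertips, press the rocker of the power strip beside it (which feeds the scale's adaptor) fully over to on by its raised half, then press the scale's power key (of its two keys the one nearer the pan), then its tare key to zero out the empty cup on the pan. Press the keys only once the strip is on, each fully down by itself, and let it come up again. Grasp and lift nothing: leave the cup standing where it is on the pan, and do not push the other things about.

Things in the scene. Friction and masses are not known exactly. Their poses are not given: they have to be found in the camera images.
- scale: white digital kitchen scale, 225 mm (its x) by 165 mm (its y), fixed to the bench; round pan, 150 mm across, on its rear part, pan top 40 mm high. Origin: centre of its underside, on the bench. Its own x points from the display and keys to the pan (away from the robot), y to the left, z up. The housing round the keys is flat, 28 mm high.
- power_key (a point): top centre, when up, of the scale's power key: of the two keys at the scale's right front, the one nearer the pan. 31 mm above the bench, 12 mm along the scale's x, 22 mm along its y, 3 mm proud of the housing. A spring key: press it straight down 1.5 mm, to about 6 N; it comes up when let go. The keys lie one behind the other, centres 21 mm apart, with a 9 mm gap.
- tare_key (a point): top centre, when up, of the scale's tare key: the one nearer the scale's front edge (away from the pan), which is 25 mm farther out. 31 mm above the bench; same size, travel and spring as the power key. Press one key alone: a fingertip over 25 mm wide along the scale's x should be set a little off centre, away from the other key.
- scale_power (a joint): travel of the power key in m: 0 up, 0.0015 fully down.
- scale_tare (a joint): travel of the tare key in m: 0 up, 0.0015 fully down.
- strip: white four-socket power strip, 55 mm (its x) by 269 mm (its y), housing 42 mm high, fixed to the bench, lying lengthwise away from the robot. Origin: centre of its underside. Its own y runs from the rocker end (nearer the robot) to the end with the scale's black plug-in mains adaptor (top 78 mm above the bench); its -x side is the left one.
- rocker (a point): middle of the strip's rocker switch, on its hinge line (which runs along the strip's y), 45 mm above the bench. The rocker measures 24 mm along the strip's x, 12 mm along its y, and stands up to 5 mm above the housing round it. Off: the half on the strip's -x side stands higher.
- rocker_raised_edge (a point): outer end of the rocker's raised half while off, 47 mm above the bench, 11 mm from the hinge line toward the strip's -x. Pressed down here by about 4 mm it goes over and stays; 2 to 4 N here, more near the hinge, and then a hard stop. The fingertip must not reach over the hinge line: centre a wide one farther out, so that its edge bears.
- strip_switch (a joint): angle of the rocker in rad: 0 off, 0.349 fully on; it stays where it is left.
- pan (a point): centre of the top of the scale's pan, 40 mm above the bench.
- cup_middle (a point): middle (half-way up) of the empty clear plastic mixing cup standing loose on the scale's pan; 66 mm across the rim, 62 mm high, so its rim is about 102 mm above the bench.
- marker: bystander: black marker pen lying loose on the bench behind the work, 133 mm long, 18 mm thick. Origin: under its middle.
- hardener: bystander: white hardener bottle standing loose behind, 48 mm across, 115 mm high. Origin: centre of its underside.
- doser: bystander: empty dosing syringe lying loose on the bench on the right, 134 mm long, 30 mm wide, 22 mm high. Origin: under its middle.
Things that resemble listed ones, but are neither listed nor needed, are in the scene too. What is shaped like the part that bears cup_middle but purple is not meant.

How it is judged:
By the outcome, as a careful person would: the job done as asked, in the order asked, and still so for the second after the job is handed in, with the robot touching nothing.
It also fails if it takes over 48 s, if anything falls off the work surface, if the arm or the gripper's body presses on something with over 40 N, if the wrist force passes 120 N, or if a joint passes its speed limit or range.

## Working session

There is one attempt and no reset: what is moved stays moved. The work goes in short steps, Python scripts to look and compute and a shell command to move; the robot and the scene stay as the last step left them, time stands still between calls to the robot, and variables do not carry over. Pictures are saved under pics/ and viewed, at most 10 in all, crops included, and the job is handed in when it is done.

```bash
mkdir -p pics
cat > h.py <<'E'
import numpy as np, cv2
from workcell import manip
def ray(c,u,v,z):
    R=cv2.Rodrigues(np.array(c["rvec"],float))[0]; t=np.array(c["tvec"],float).ravel()
    o=-R.T@t; d=R.T@np.array([(u-c["cx"])/c["fx"],(v-c["cy"])/c["fy"],1])
    return o+d*(z-o[2])/d[2]
def px(c,p):
    K=np.array([[c["fx"],0,c["cx"]],[0,c["fy"],c["cy"]],[0,0,1.]])
    return cv2.projectPoints(np.array(p,float).reshape(-1,1,3),np.array(c["rvec"],float),np.array(c["tvec"],float),K,None)[0].reshape(-1,2)
E
python3 - <<'E'
from h import *
import pickle
for n in("top","side"):
    c=manip.camera(n); pickle.dump(c,open(n+".pkl","wb"))
    cv2.imwrite(f"pics/{n}0.png",cv2.resize(c["img"][:,:,::-1],(800,600),interpolation=cv2.INTER_CUBIC))
    R=cv2.Rodrigues(np.array(c["rvec"],float))[0];print(n,c["fx"],(-R.T@np.array(c["tvec"]).ravel()).round(3),R.round(2).tolist())
s=manip.sense();print(s["clock"],s["tcp_pos"],s["orientation"],manip.hold_point_z)
E
```

```text
top 443.4515480171229 [ 0.505 -0.175  1.019] [[0.02, -1.0, -0.01], [-0.99, -0.02, -0.16], [0.16, 0.01, -0.99]]
side 445.32174745606636 [ 0.187 -0.844  0.846] [[0.82, -0.57, -0.0], [-0.39, -0.56, -0.73], [0.41, 0.6, -0.68]]
0.1 [0.2220361  0.61059971 0.40387961] [[-9.39799915e-01  3.41724895e-01 -4.64939881e-04]
 [ 3.41725199e-01  9.39798652e-01 -1.54333551e-03]
 [-9.04462895e-05 -1.60930825e-03 -9.99998701e-01]] 0.1547
```

View pics/top0.png

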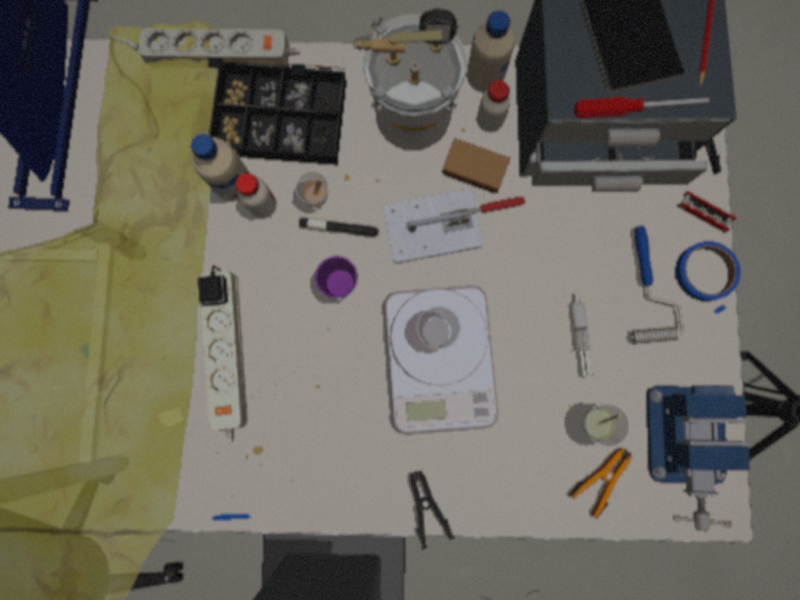

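View pics/side0.png

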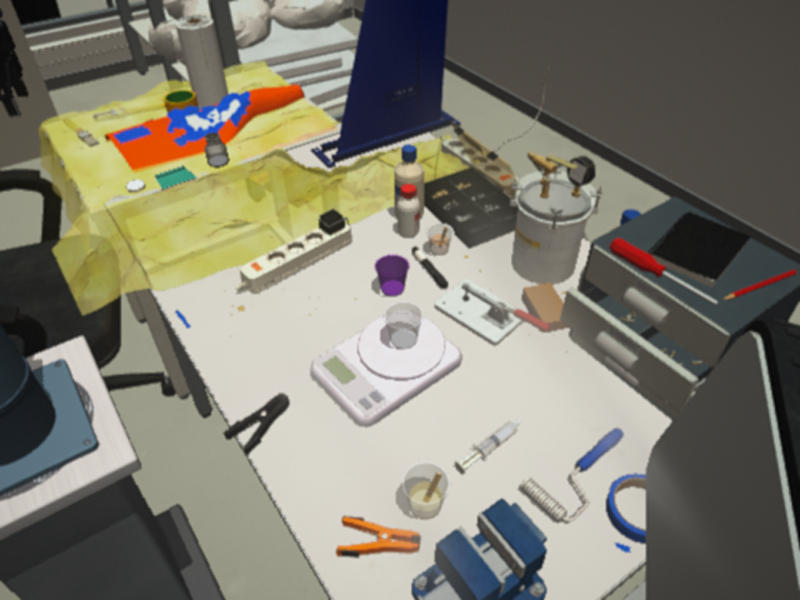

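The top view (800 px picture) shows two strips. The one beside the scale has a black adaptor at (212,288) and an orange rocker at (223,410). The look-alike at the back has its rocker at (267,42) and no adaptor. The scale's keys are at (480,398), the power key nearer the pan, and (482,411), the tare key. The cup on the pan is at (435,330); the purple cup at (337,278) and the resin cup at (605,423) are not meant. I choose the left strip, and check it with one close crop.

Run:
```python
from h import *
import pickle
T=pickle.load(open("top.pkl","rb"));S=pickle.load(open("side.pkl","rb"))
def crop(c,u,v,w=50,h=37):
    return cv2.resize(c["img"][v-h//2:v-h//2+h,u-w//2:u-w//2+w,::-1],(400,296),interpolation=cv2.INTER_CUBIC)
f=.7
print("offsets: T rocker",156-25,287-18,"T keys",336-25,283-18,"S rocker",180-25,188-18,"S keys",258-25,280-18," 8px/px")
cv2.imwrite("pics/c0.png",np.vstack([np.hstack([crop(T,156,287),crop(T,336,283)]),np.hstack([crop(S,180,188),crop(S,258,280)])]))
for n,c,(u,v) in(("top",T,(156,287)),("side",S,(180,188))):
    h=cv2.cvtColor(c["img"],cv2.COLOR_RGB2HSV); m=cv2.inRange(h,(3,110,90),(18,255,255))
    k=np.zeros_like(m);k[v-15:v+15,u-15:u+15]=m[v-15:v+15,u-15:u+15]
    cs,_=cv2.findContours(k,0,2);q=max(cs,key=cv2.contourArea);r=cv2.minAreaRect(q)
    M=cv2.moments(k,True);print(n,r,M["m10"]/M["m00"],M["m01"]/M["m00"],ray(c,M["m10"]/M["m00"],M["m01"]/M["m00"],.045))
# strip axis, scale corners from top, white outline
print("adaptor",ray(T,148,203,.078))
for p in((387,290),(488,287),(496,428),(391,431)):print(ray(T,p[0]*f,p[1]*f,.02))
```

```text
offsets: T rocker 131 269 T keys 311 265 S rocker 155 170 S keys 233 262  8px/px
top ((156.0, 286.5), (10.0, 5.0), 0.0) 156.07407407407408 286.94444444444446 [0.47638992 0.10245147 0.045     ]
side ((179.00001525878906, 186.50001525878906), (6.363960266113281, 3.5355336666107178), 45.0) 178.96 186.24 [0.47312754 0.09794793 0.045     ]
adaptor [0.6549617 0.1215473 0.078    ]
[ 0.66876252 -0.14159951  0.02      ]
[ 0.67622563 -0.30289787  0.02      ]
[ 0.45576157 -0.31430825  0.02      ]
[ 0.44830743 -0.1524114   0.02      ]
```

View pics/c0.png

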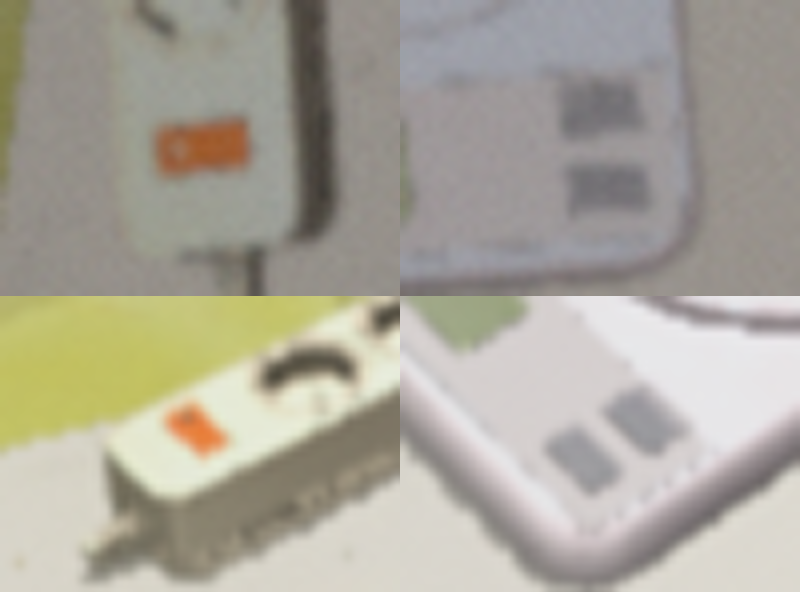

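The left strip is the right one. Its rocker is at top (155.9,287) and side (179.1,186.3). The power key is at top (335.7,278.1) and side (263.6,277.2), and the tare key at top (336.7,288.1) and side (255.4,282.1).

Run:
```python
from h import *
import pickle
T=pickle.load(open("top.pkl","rb"));S=pickle.load(open("side.pkl","rb"))
for n,a,b,z in(("rocker",(155.9,287),(179.1,186.3),.045),("pwr",(335.7,278.1),(263.6,277.2),.031),("tare",(336.7,288.1),(255.4,282.1),.031)):
    print(n,ray(T,*a,z),ray(S,*b,z))
for p in((208,429),(202,305),(243,425),(234,300)):print("strip edge",ray(T,p[0]*.7,p[1]*.7,.042))
```

```text
rocker [0.47626494 0.10282207 0.045     ] [0.47333694 0.09748977 0.045     ]
pwr [ 0.50210738 -0.28783583  0.031     ] [ 0.50110389 -0.29212137  0.031     ]
tare [ 0.48054444 -0.28997778  0.031     ] [ 0.47838721 -0.29319157  0.031     ]
strip edge [0.44750759 0.12425286 0.042     ]
strip edge [0.63674869 0.14611962 0.042     ]
strip edge [0.45439339 0.07148698 0.042     ]
strip edge [0.64545192 0.09649947 0.042     ]
```

```bash
python3 -m jog '[[-34,-31,0,0,0,0,0],[-34,-32,0,0,0,0,0],[-34,-31,0,0,0,0,0],[-34,-32,0,0,0,0,0],[-34,-31,0,0,0,0,0]]'; python3 -m jog '[[-34,-32,0,0,0,0,0],[-34,-31,0,0,0,0,0],[-34,-32,0,0,0,0,0],[-34,-31,0,0,0,0,0],[-34,-32,0,0,0,0,0]]'; python3 -m jog '[[-34,-31,0,0,0,0,0],[-34,-32,0,0,0,0,0],[0,0,15,0,0,0.14,0],[0,0,15,0,0,0.14,0],[0,0,15,0,0,0.14,0]]';python3 -m jog '[[0,0,15,0,0,0.14,0],[0,0,15,0,0,0.14,0],[0,0,15,0,0,0.14,0],[0,0,15,0,0,0.13,0],[0,0,15,0,0,0.13,0]]'; python3 -m jog '[[0,0,0,0,0,0,0],[0,0,0,0,0,0,0]]'
```

```text
clock: 0.6
tcp_pos: [0.3287, 0.4032, 0.4044]
orientation: [[-0.94, 0.342, -0.0], [0.342, 0.94, -0.001], [0.0, -0.001, -1.0]]
contact_force: [0.5, 0.2, 0.2]
finger_gap: 0.0122
finger_force: 0.0
clock: 1.1
tcp_pos: [0.4344, 0.1968, 0.4046]
orientation: [[-0.94, 0.341, -0.0], [0.341, 0.94, 0.0], [0.0, 0.0, -1.0]]
contact_force: [0.4, 0.5, -0.4]
finger_gap: 0.0001
finger_force: 0.0
clock: 1.6
tcp_pos: [0.4764, 0.1156, 0.359]
orientation: [[-0.714, 0.7, -0.0], [0.7, 0.714, -0.0], [0.0, -0.0, -1.0]]
contact_force: [-0.8, 0.7, -0.1]
finger_gap: -0.0001
finger_force: 0.0
clock: 2.1
tcp_pos: [0.4762, 0.1162, 0.2839]
orientation: [[-0.117, 0.993, -0.0], [0.993, 0.117, -0.0], [-0.0, -0.0, -1.0]]
contact_force: [-0.8, -0.2, 0.3]
finger_gap: -0.0002
finger_force: 0.0
clock: 2.3
tcp_pos: [0.4763, 0.1162, 0.2847]
orientation: [[-0.125, 0.992, -0.001], [0.992, 0.125, -0.001], [-0.0, -0.001, -1.0]]
contact_force: [0.0, -0.6, 0.3]
finger_gap: 0.0002
finger_force: 0.0
```

```bash
python3 -m jog '[[0,-3,20,0,0,0,0],[0,0,20,0,0,0,0],[0,0,15,0,0,0,0],[0,0,0,0,0,0,0],[0,0,0,0,0,0,0]]'
python3 - <<'E'
from h import *
s=manip.sense();p=s["tcp_pos"]+.173*np.array(s["orientation"])[:,2];print(p)
o=[]
for n,u,v in(("top",156,287),("side",180,188)):
    c=manip.camera(n)
    i=c["img"][v-30:v+30,u-40:u+40,::-1]; i=cv2.resize(i,(560,420),interpolation=cv2.INTER_CUBIC)
    q=(px(c,p)[0]-[u-40,v-30]+.5)*7; print(n,q, (px(c,[.4748,.1002,.045])[0]-[u-40,v-30]+.5)*7)
    o.append(i[:,80:480])
cv2.imwrite("pics/r1.png",np.hstack(o))
E
```

```text
clock: 2.8
tcp_pos: [0.4739, 0.1158, 0.2305]
orientation: [[-0.123, 0.992, 0.001], [0.992, 0.123, 0.0], [0.0, 0.001, -1.0]]
contact_force: [0.6, 0.6, -0.0]
finger_gap: 0.0
finger_force: 0.0
[0.47399966 0.11585597 0.057527  ]
top [228.06619064 221.27522193] [290.95341176 218.46649994]
side [253.71286815 152.21603389] [277.69958495 196.57183127]
```

View pics/r1.png

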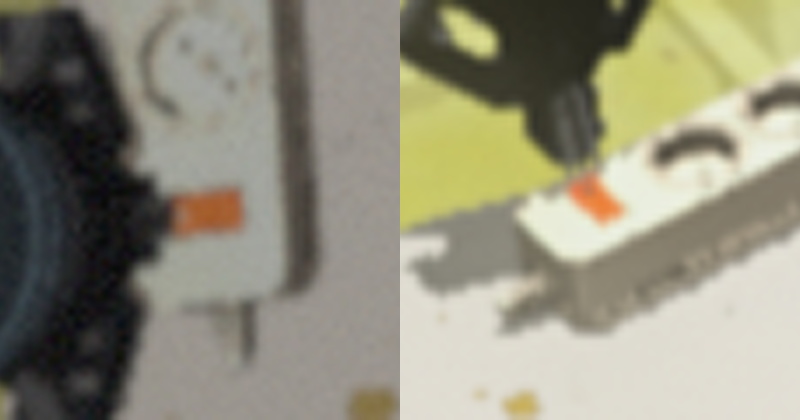

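The tip sits just left of the rocker, with its inner edge about 7 mm from the hinge and lined up along the strip (rocker at (208,210) in the crop). I press with a small shift inward.

```bash
python3 -m jog '[[-1,0,8,0,0,0,0],[0,0,2,0,0,0,0],[0,0,1,0,0,0,0],[0,0,1,0,0,0,0],[0,0,0,0,0,0,0]]'|grep -E "tcp|force"; python3 -m jog '[[0,0,0.7,0,0,0,0],[0,0,0,0,0,0,0]]'|grep -E "tcp|contact_f";python3 -m jog '[[0,0,0.7,0,0,0,0],[0,0,0,0,0,0,0]]'|grep -E "tcp|contact_f"
```

```text
tcp_pos: [0.4737, 0.1156, 0.2179]
contact_force: [-0.5, 3.1, 3.2]
finger_force: 1.9
tcp_pos: [0.4737, 0.1158, 0.2173]
contact_force: [-1.5, 4.9, 5.9]
tcp_pos: [0.4737, 0.1159, 0.217]
contact_force: [-2.0, 4.7, 11.0]
```

```bash
python3 -m jog '[[0,0,0.7,0,0,0,0],[0,0,0,0,0,0,0]]'|grep -E "tcp|contact_f";python3 -m jog '[[0,0,0.7,0,0,0,0],[0,0,0,0,0,0,0]]'|grep -E "tcp|contact_f"
```

```text
tcp_pos: [0.4738, 0.1159, 0.2167]
contact_force: [-4.2, 4.1, 18.6]
tcp_pos: [0.4738, 0.1158, 0.2165]
contact_force: [-6.7, 3.7, 26.2]
```

```bash
python3 -m jog '[[0,0,-15,0,0,0,0],[0,0,-40,0,0,0,0],[-10,0,-40,0,0,-0.14,0],[-40,0,0,0,0,-0.14,0],[-45,0,0,0,0,-0.14,0]]'|grep -E "tcp|contact_f";python3 -m jog '[[-45,0,0,0,0,-0.14,0],[-45,0,0,0,0,-0.14,0],[-40,0,0,0,0,-0.14,0],[-40,0,0,0,0,-0.14,0],[-35,0,0,0,0,-0.14,0]]'
python3 - <<'E'
from h import *
o=[]
for n,u,v in(("top",156,287),("side",180,188)):
    c=manip.camera(n)
    o.append(cv2.resize(c["img"][v-18:v+18,u-24:u+24,::-1],(400,300),interpolation=cv2.INTER_CUBIC))
cv2.imwrite("pics/r2.png",np.hstack(o))
E
```

```text
tcp_pos: [0.5026, 0.0248, 0.3109]
contact_force: [0.2, -0.4, -0.5]
clock: 5.2
tcp_pos: [0.6481, -0.1178, 0.3094]
orientation: [[-0.947, 0.32, -0.001], [0.32, 0.947, -0.002], [0.001, -0.002, -1.0]]
contact_force: [0.7, -0.7, 0.2]
finger_gap: 0.0001
finger_force: 0.0
```

View pics/r2.png

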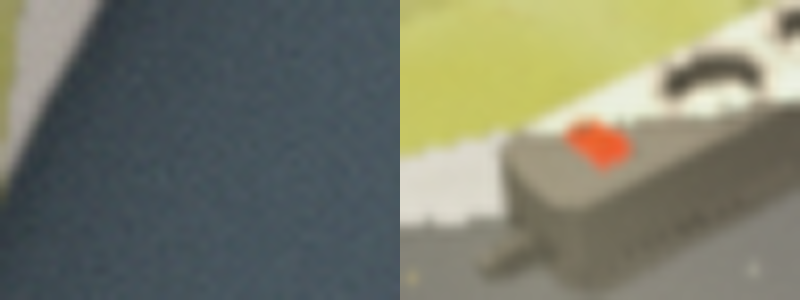

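Side view: the rocker at (600,145) is now lit and tipped the other way, so the strip is on. Next, the power key.

```bash
python3 -m jog '[[0,0,0,0,0,-0.13,0],[0,0,0,0,0,-0.13,0],[0,0,0,0,0,-0.12,0],[30,-32,0,0,0,0,0],[31,-33,0,0,0,0,0]]'|grep -E "tcp|contact_f";python3 -m jog '[[31,-33,0,0,0,0,0],[31,-33,0,0,0,0,0],[31,-33,0,0,0,0,0],[0,0,30,0,0,0,0],[0,0,30,0,0,0,0]]'|grep -E "tcp|contact_f"; python3 -m jog '[[0,0,20,0,0,0,0],[0,0,0,0,0,0,0],[0,0,0,0,0,0,0]]'
python3 - <<'E'
from h import *
s=manip.sense();p=s["tcp_pos"]+.173*np.array(s["orientation"])[:,2];print(p)
o=[]
for n,u,v in(("top",336,283),("side",258,280)):
    c=manip.camera(n)
    o.append(cv2.resize(c["img"][v-30:v+30,u-30:u+30,::-1],(400,400),interpolation=cv2.INTER_CUBIC))
    print(n,(px(c,[p,[.5016,-.29,.031],[.4795,-.2916,.031]])-[u-30,v-30]+.5)*6.667)
cv2.imwrite("pics/k1.png",np.hstack(o))
E
```

```text
tcp_pos: [0.5891, -0.1817, 0.3092]
contact_force: [0.4, -1.1, 0.5]
tcp_pos: [0.5005, -0.288, 0.2498]
contact_force: [0.2, 0.2, -1.2]
clock: 6.6
tcp_pos: [0.5019, -0.286, 0.23]
orientation: [[-0.999, -0.051, -0.001], [-0.051, 0.999, 0.0], [0.001, 0.0, -1.0]]
contact_force: [0.3, -0.0, 0.8]
finger_gap: 0.0003
finger_force: 0.0
[ 0.50167825 -0.28600864  0.05695931]
top [[204.8762771  172.31251823]
 [207.92390099 172.35313427]
 [212.96625561 240.67027961]]
side [[229.35505799 124.44298092]
 [238.57121441 179.96665345]
 [186.3240247  212.73367838]]
```

View pics/k1.png

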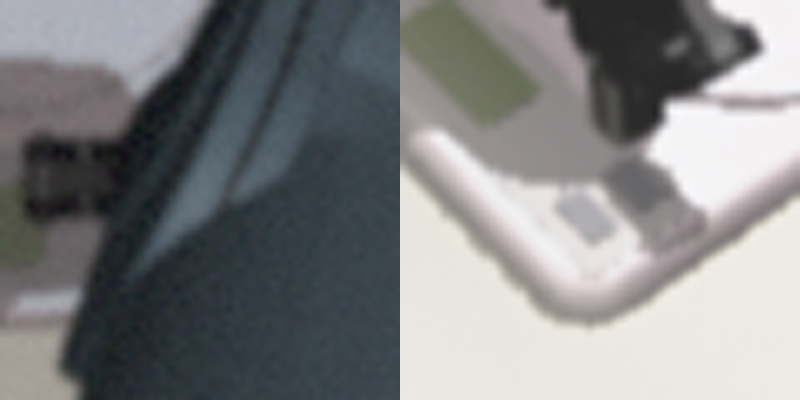

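The tip stands above the power key: side picture, tip at (625,135), key at (640,190), tare key at (587,215) clear of it. I shift 4 mm to the right and press.

```bash
python3 -m jog '[[-1.5,-4,10,0,0,0,0],[0,0,10,0,0,0,0],[0,0,4,0,0,0,0],[0,0,0,0,0,0,0]]'|grep -E "tcp|contact_f"; for i in 1 2 3;do :;done; python3 -m jog '[[0,0,1,0,0,0,0],[0,0,0,0,0,0,0],[0,0,0,0,0,0,0]]'|grep -E "tcp|contact_f"; python3 -m jog '[[0,0,1,0,0,0,0],[0,0,0,0,0,0,0],[0,0,0,0,0,0,0]]'|grep -E "tcp|contact_f"; python3 -m jog '[[0,0,0.7,0,0,0,0],[0,0,0,0,0,0,0],[0,0,0,0,0,0,0]]'|grep -E "tcp|contact_f"
```

```text
tcp_pos: [0.5036, -0.29, 0.205]
contact_force: [0.4, 0.4, -0.2]
tcp_pos: [0.504, -0.2901, 0.2051]
contact_force: [0.6, -0.3, 0.7]
tcp_pos: [0.5041, -0.2902, 0.2041]
contact_force: [-0.1, -0.2, 1.7]
tcp_pos: [0.5041, -0.2902, 0.2035]
contact_force: [0.6, 0.3, 5.8]
```

```bash
python3 -m jog '[[0,0,0.6,0,0,0,0],[0,0,0,0,0,0,0],[0,0,0,0,0,0,0]]'|grep -E "tcp|contact_f"; python3 -m jog '[[0,0,0.6,0,0,0,0],[0,0,0,0,0,0,0],[0,0,0,0,0,0,0]]'|grep -E "tcp|contact_f"
```

```text
tcp_pos: [0.5042, -0.2902, 0.2033]
contact_force: [-1.4, 0.3, 9.5]
tcp_pos: [0.5041, -0.2902, 0.2032]
contact_force: [-3.3, 2.3, 14.7]
```

The power key hit its stop at 14.7 N. I lift so it comes up, then take the tare key 21 mm nearer the front, set slightly outward.

```bash
python3 -m jog '[[0,0,-10,0,0,0,0],[0,0,-8,0,0,0,0],[13,0,0,0,0,0,0],[12.5,0,0,0,0,0,0],[0,0,0,0,0,0,0]]'|grep -E "tcp|contact_f"; python3 -m jog '[[0,0,8,0,0,0,0],[0,0,7,0,0,0,0],[0,0,2,0,0,0,0],[0,0,0,0,0,0,0],[0,0,0,0,0,0,0]]'|grep -E "tcp|contact_f";  python3 -m jog '[[0,0,1.5,0,0,0,0],[0,0,0,0,0,0,0],[0,0,0,0,0,0,0]]'|grep -E "tcp|contact_f"; python3 -m jog '[[0,0,0.6,0,0,0,0],[0,0,0,0,0,0,0],[0,0,0,0,0,0,0]]'|grep -E "tcp|contact_f"
```

```text
tcp_pos: [0.4755, -0.292, 0.2194]
contact_force: [0.5, -0.3, -0.1]
tcp_pos: [0.4788, -0.2914, 0.2033]
contact_force: [-3.5, 1.1, 12.5]
tcp_pos: [0.4788, -0.2915, 0.2031]
contact_force: [-7.5, 4.6, 26.9]
tcp_pos: [0.4789, -0.2915, 0.203]
contact_force: [-8.9, 5.1, 32.4]
```

```bash
python3 -m jog '[[0,0,-10,0,0,0,0],[0,0,-40,0,0,0,0],[0,0,-45,0,0,0,0],[0,-45,-45,0,0,0,0],[0,-45,0,0,0,0,0]]'|grep -E "tcp|contact_f"; python3 -m jog '[[0,-45,0,0,0,0,0],[0,-40,0,0,0,0,0],[0,0,0,0,0,0,0],[0,0,0,0,0,0,0]]'
python3 - <<'E'
from h import *
i=manip.camera("top")["img"][150:350,110:390,::-1]; j=manip.camera("side")["img"][130:310,160:412,::-1]
cv2.imwrite("pics/e.png",np.hstack([cv2.resize(i,(400,286)),cv2.resize(j,(400,286))]))
E
```

```text
tcp_pos: [0.4855, -0.3715, 0.3364]
contact_force: [1.2, 0.0, -0.1]
clock: 11.1
tcp_pos: [0.4867, -0.4571, 0.3301]
orientation: [[-0.999, -0.05, -0.001], [-0.05, 0.999, 0.001], [0.001, 0.001, -1.0]]
contact_force: [0.4, 0.4, -0.0]
finger_gap: 0.0001
finger_force: 0.0
```

View pics/e.png

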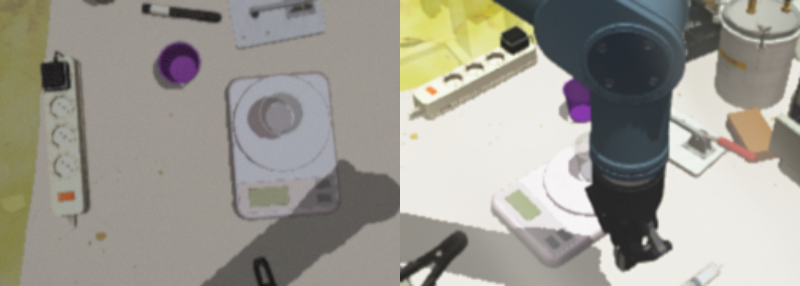

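The rocker (top, (66,196)) is brightly lit, the cup still stands on the pan at (278,115), nothing else has moved and the arm is clear. I hand it in.

```bash
python3 -c "
from workcell import manip
print(manip.hand_in())"
```

```text
the job is handed in; nothing more can be done
None
```

The job is handed in: the strip's rocker is over to on and lit, the power key and then the tare key were each pressed to the stop and let go, and the cup still stands on the pan; the display gave no visible sign that the scale had switched on or zeroed.

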